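# Set and clamp the reed tester's fence, then start the bellows

## Robot

A 6-joint arm with a two-finger parallel gripper is mounted at the origin on the work surface. World frame = base frame: x ahead of the robot, y to its left, z up, the work surface at z = 0. Lengths are in m, angles in rad, forces in N, time in s.
With the tool pointing down it reaches from about 0.25 to 0.8 m from the base axis. Payload 3.9 kg.
Tool frame: the origin (TCP) lies on the front face of the gripper's body, between the roots of the fingers; the fingertips stand 73 mm ahead of it and the grasp point (between the pads) lies 54 mm ahead of it (env.grip_point_offset is the distance from the TCP to the grasp point, in m); z points along the fingers, y is the direction in which the jaws open and shut (so a half turn about z gives the same grasp; the last joint's range is limited). The gripper opens to 85 mm and grips with 20 to 120 N. Pads are 22 mm wide; open, the fingers measure 114 mm over their backs; the gripper's body (76 mm by 85 mm) begins 54 mm behind the grasp point. The pads swing forward as they close: fully open they stand 13 mm farther back than shut.
Start: joints at [1.115, 0.26, -0.138, 1.173, 0, 1.571], TCP at [0.231, 0.471, 0.304] pointing down, gripper open.
Joint ranges: [-2.78, 2.78], [-0.83, 1.72], [-1.28, 1.37], [-1.9, 2.12], [-1.57, 1.48], [-3.14, 3.14]. Speed limits (rad/s): [2.57, 2.57, 3.14, 3.14, 3.14, 3.14].

## Interface

Orientations are given as a rotation vector (axis times angle).
In Python, from rig import env, eyes gives the robot as it stands.
- The arm moves only by the tool play_rows, never from a script. Its argument "increments" is a list of rows, each a list of 7 numbers: the finger opening in m, from 0 to 0.0854, then the shift along the tool's x, y, z in m, then the turn, a rotation vector about the tool's x, y, z in rad. In form: [[hand, dx, dy, dz, rx, ry, rz], ...]. A call has 1 to 12 rows; each row shifts and turns the commanded pose from where the row before left it, along the tool's axes as they then stand; what a row does not reach is not made up. A row lasts 1/10 s, in which the tool goes at most 50 mm and 8.59 degrees, less where a joint would pass 70% of its speed; a pose out of reach is approached as far as the arm can. A call is refused whole if a number of a shift passes 0.05 or a number of a turn 0.15, either way. A call with a gripper value outside its range is refused whole. The fingers move at their own pace and stop on an object; "grip_force" is the grip in N (left out, the last holds). Time passes only in rows, so rows that do not move let the fingers close. It gives the time, the measured TCP pose, the force and the opening at its end, in the units of the state.
- env.read_state(): the state, without advancing time (a new reading comes with each control period).
- eyes.camera(name): name is "side" or "top" or "wrist"; returns the picture (420x560x3 uint8, red, green, blue); there is no depth.
- eyes.camera_model(name): a dict with "camera_matrix" (3x3 intrinsics, pixels), "pose" (4x4, takes a point from camera to world coordinates). Camera axes: x right, y down, z forward; pixel columns grow to the right and rows downward; lengths in m; the calibration is good to about 2 mm. A picture is of the moment at which its call begins: read the wrist's pose just before it. camera_model takes no time and is no camera call; for the wrist camera it gives the pose at the moment of the call.
- env.finish_job(): hands the job in, once; it reports no verdict.
Trained networks look in the newest picture that a camera, given by its name, has taken for a name from the list of things; names that differ only in an ending like _2 or _b are one class to them, and where a whole thing is asked for, a point or a joint stands for the part that bears it (a point fixed in the world has none). Each returns a list of dicts, best first, with "conf" (0 to 1); they miss things now and then, are a little off and sometimes report something else, mostly with a low value. They report only what shows in the picture. A call takes as long as a camera call.
- eyes.boxes_of(target, camera): "location" ([x, y, z] in m, in the coordinates of the camera as it stood for that picture, good to about 4 mm: the middle of the surface that is visible of it).
- eyes.outline_of(target, camera): "region" (420x560 bool, what is visible of it).
The state is a dict: "clock": time; "q": joint angles; "joint_velocities": joint speeds; "tau": joint torques, N m; "position": TCP position; "eef_rot": TCP orientation; "contact_force": force on the tool from outside, world axes, zero at the start; "wrist_torque": the same for the moment, N m; "gripper_width": finger opening in m.
Only numpy, scipy, OpenCV 4.12 (cv2) and the standard library are available. Lean on these libraries where they do the work, as an engineer would, in place of code of your own. Each camera call takes 0.05 s, during which the arm holds its last target. There are 200 camera calls.

## Task

Slide the slotted fence on the reed tester's deck until the left face of its upright stop lines up with the middle of the black line inlaid right across the deck, then swing the clamp lever clockwise as far as it goes to tighten it. Once the fence is tight on the line, press the chrome push button on the housing fully down and let it go. Leave the comb, reed plate, scraper and round cover plate where they lie.

Things in the scene. Friction and masses are not known exactly. Their poses are not given: they have to be found in the camera images.
- tester: Fixed reed tester: white deck 180 mm (x) by 510 mm (y -260 to +250), top 50 mm above the shelf; aluminium housing on its left end (y +125 to +250, top 100 mm), bellows beyond to y +295. Origin on the shelf under the deck; x away from the robot, y along the deck to the left (sliding direction), z up. Position and yaw vary. Hex bolt head in the far slot at (48, -110), top 66 mm.
- fence_face (a point): Bottom middle of the left (+y) face of the fence's upright stop; this face must come to the line. Fence: steel plate 140 (x) by 211 mm (y), 6 mm thick, flat on the deck (top 56 mm above the shelf), two slots along y on fixed bolts; at its left end an aluminium upright stop 140 mm long (x), 12 mm thick (y), top 101 mm above the shelf. Axes as the tester's.
- fence_grip (a point): Point to grip the upright stop: middle of its length and of its 12 mm thickness, 83 mm above the shelf (27 mm above the plate, 18 mm below the top of the stop); pinch along y. Axes as the tester's.
- fence (a joint): Fence position along its slots, m, 0 at the right end, growing to the left (+y of the tester), end stop at 0.12. Sliding friction about 3 N; it stays where it is left. It starts to the right of the line.
- mark_line (a point): Middle of the black line, 6 mm wide and 172 mm long, that runs along x right across the deck, on the deck's top, with a 30 mm wide steel tab on the deck's far edge. Left of the fence at the start. Axes as the tester's; y is the sliding direction.
- lever (a joint): Clamp lever angle, rad: 0 loose, with the arm pointing to the tester's right (-y); it grows clockwise seen from above to the hard stop at 1.40 (tight), where the arm points almost towards the robot (-x). Starts between 0 and 0.35. Friction about 0.15 N m; it stays where it is left.
- lever_knob (a point): Middle of the part to grip of the lever's upright round black handle (diameter 20 mm), 110 mm above the shelf; the handle rises from the arm's top (84 mm above the shelf) to 125 mm. It stands at the end of the arm, 75 mm from the lever's axis.
- lever_axis (a point): Point on the lever's vertical axis (over the near bolt, at x -48, y -110 mm on the tester), 110 mm above the shelf; the lever's hub below it is 32 mm wide and its top 88 mm above the shelf.
- start (a joint): Travel of the push button, m: 0 up, 0.006 fully down, growing downward; spring, about 5 N fully down.
- start_top (a point): Centre of the top of the round chrome push button (diameter 36 mm) on top of the housing; press straight down. A flat round dial 56 mm wide beside it is not a button.
- comb: Loose blue acrylic comb 110 x 26 x 12 mm on the shelf in front of the tester; origin under its centre. Leave alone.
- reed_plate: Loose brass reed plate 112 x 34 x 4 mm on the shelf right of the tester; origin under its centre. Leave alone.
- scraper: Loose steel scraper with a boxwood handle, 183 mm long, 20 mm high, on the shelf in front of the tester; origin under its ferrule. Leave alone.
- cover_plate: Loose round nickel cover plate, 96 mm wide, 18 mm high, in front of the tester's left end; origin under its centre. Leave alone.

How it is judged:
By the outcome, as a careful person would: the job done as asked, in the order asked, and still so for the second after the job is handed in, with the robot touching nothing.
It also fails if it takes over 56 s, if anything falls off the work surface, if the arm or the gripper's body presses on something with over 40 N, if the wrist force passes 120 N, or if a joint passes its speed limit or range.

## Working session

There is one attempt and no reset: what is moved stays moved. The work goes in short steps, Python scripts to look and compute and a tool call to move; the robot and the scene stay as the last step left them, time stands still between calls to the robot, and variables do not carry over. Pictures are saved under pics/ and viewed, about 8 in all and at most 12, crops included, and the job is handed in when it is done.

Besides the shell and the picture viewer there is one more tool, called after ">>>" as name([rows], argument=value, ...), one row to a line, values as JSON. play_rows: Moves the arm, as the interface text tells. Its arguments: {"type":"object","properties":{"increments":{"type":"array"},"grip_force":{"type":"number"}},"required":["increments"]}

```bash
ls; mkdir -p pics
cat > h.py <<'E'
import numpy as np, cv2
from scipy.spatial.transform import Rotation as R
from rig import env, eyes
def cam(n,f=None):
    m=eyes.camera_model(n); im=eyes.camera(n)
    if f: cv2.imwrite('pics/'+f,im[:,:,::-1])
    return im,np.array(m['camera_matrix']),np.array(m['pose'])
def w(P,p): return P[:3,:3]@np.array(p)+P[:3,3]
def onplane(K,P,u,v,z):
    d=P[:3,:3]@np.linalg.solve(K,[u,v,1.]); o=P[:3,3]; return o+d*(z-o[2])/d[2]
def proj(K,P,p):
    c=P[:3,:3].T@(np.array(p)-P[:3,3]); c=K@c; return c[:2]/c[2]
E
python3 - <<'E'
from h import *
s=env.read_state(); print(s)
for c in ['top','side']:
    im,K,P=cam(c,c+'0.png'); print(c,K.round(1).tolist(),P.round(3).tolist())
    for t in ['tester','fence_face','fence_grip','mark_line','lever_knob','lever_axis','start_top']:
        try:
            for b in eyes.boxes_of(t,c)[:2]: print(c,t,round(b['conf'],2),w(P,b['location']).round(4))
        except Exception as e: print(t,e)
print(env.read_state()['clock'])
E
```

```text
pics
{'clock': 0.0, 'q': array([ 1.11499901e+00,  2.60675840e-01, -1.39419148e-01,  1.17268087e+00,
       -1.36013501e-05,  1.57080969e+00]), 'joint_velocities': array([ 0.00031901, -0.00048569, -0.00105685, -0.00187094, -0.00088304,
        0.00048266]), 'tau': array([ 3.06597235e-05, -4.05673313e+01,  2.53923458e+01,  1.86525093e-02,
        2.46809068e-04, -1.16132136e-05]), 'position': array([0.23085234, 0.47090304, 0.3030501 ]), 'eef_rot': array([-7.09705274e-01, -3.05993253e+00,  3.03344747e-03]), 'contact_force': array([ 0.41457743,  0.88836523, -0.07208381]), 'wrist_torque': array([-0.0358502 ,  0.04869424, -0.04329799]), 'gripper_width': 0.08558752482667567}
top [[520.2, 0.0, 270.0], [0.0, 520.2, 209.8], [0.0, 0.0, 1.0]] [[-0.062, -0.975, 0.214, 0.285], [-0.998, 0.06, -0.016, 0.014], [0.002, -0.215, -0.977, 1.218], [0.0, 0.0, 0.0, 1.0]]
top tester 0.56 [0.6035 0.0038 0.0555]
top fence_face 0.75 [ 0.5969 -0.1365  0.0518]
top fence_grip 0.67 [ 0.5991 -0.1405  0.055 ]
top mark_line 0.59 [0.6396 0.0273 0.0536]
top lever_knob 0.92 [ 0.5417 -0.142   0.0851]
top lever_axis 0.6 [ 0.5458 -0.1426  0.0868]
top start_top 0.57 [0.6017 0.18   0.117 ]
side [[464.0, 0.0, 276.1], [0.0, 464.0, 210.5], [0.0, 0.0, 1.0]] [[0.816, -0.443, 0.371, 0.128], [-0.578, -0.635, 0.512, -0.551], [0.008, -0.632, -0.775, 0.945], [0.0, 0.0, 0.0, 1.0]]
side tester 0.77 [ 0.5939 -0.0559  0.0536]
side fence_face 0.63 [ 0.6031 -0.1339  0.0572]
side fence_grip 0.9 [ 0.6004 -0.1325  0.0572]
side mark_line 0.49 [0.6448 0.0326 0.0501]
side lever_knob 0.81 [ 0.5436 -0.1522  0.0856]
side lever_axis 0.96 [ 0.5423 -0.1527  0.0837]
side start_top 0.51 [ 0.5434 -0.1512  0.0835]
side start_top 0.48 [0.6087 0.1749 0.1182]
0.8
```

```bash
ls pics
```

```text
side0.png
top0.png
```

View pics/top0.png

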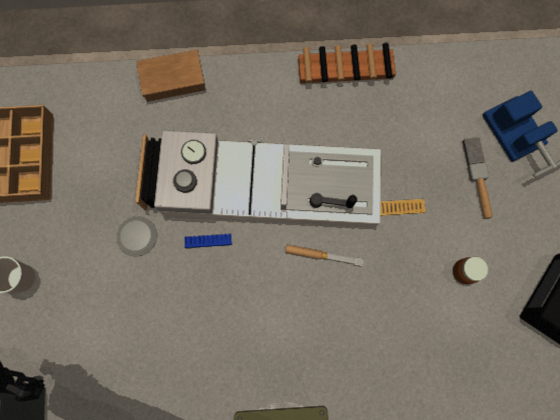

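View pics/side0.png

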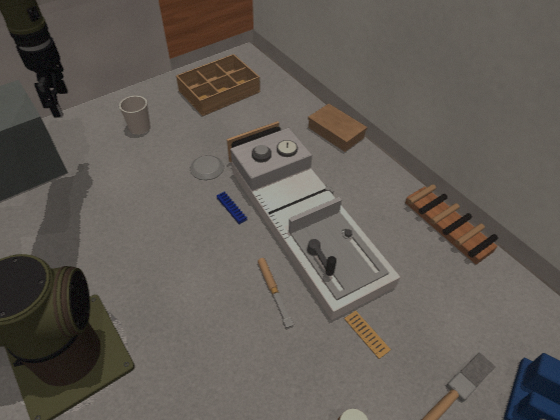

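The top view shows the tester with the line at about column 252, the stop at (286,178), the knob at (351,201), the button at (185,180) and the dial at (193,152). The side view agrees. Next I fit the tester pose and work out a hover.

Run:
```python
from h import *
im,K,P=cam('top')
for n,u,v,z in [('RF',381,147,.05),('RN',379,224,.05),('lineF',254,142,.05),('lineN',250,217,.05),('bolt',318,160,.066),('hub',316,200,.088),('knobtop',352,199,.125),('button',185,179,.112),('HF',218,133,.1),('HN',213,208,.1)]:
    print(n,onplane(K,P,u,v,z).round(4))
for t in ['mark_line','lever_knob','start_top','fence']:
    o=eyes.outline_of(t,'top')
    for r in o[:2]:
        ys,xs=np.nonzero(r['region']); print(t,round(r['conf'],2),cv2.minAreaRect(np.c_[xs,ys].astype(np.float32)))
m=eyes.camera_model('wrist'); M=np.array(m['pose']); s=env.read_state()
T=np.eye(4);T[:3,:3]=R.from_rotvec(s['eef_rot']).as_matrix();T[:3,3]=s['position']
print(T.round(3),(np.linalg.inv(T)@M).round(4),m['camera_matrix'])
big=cv2.resize(im[120:235,130:390],None,fx=3,fy=3,interpolation=cv2.INTER_CUBIC); cv2.imwrite('pics/top1.png',big[:,:,::-1])
```

```text
RF [ 0.6766 -0.2756  0.05  ]
RN [ 0.4925 -0.2511  0.05  ]
lineF [0.7074 0.0233 0.05  ]
lineN [0.5269 0.0425 0.05  ]
bolt [ 0.6486 -0.1224  0.066 ]
hub [ 0.5488 -0.1077  0.088 ]
knobtop [ 0.5376 -0.1816  0.125 ]
button [0.6083 0.1795 0.112 ]
HF [0.7158 0.1035 0.1   ]
HN [0.5418 0.1216 0.1   ]
mark_line 0.5 ((254.5, 175.0), (74.0, 11.0), 90.0)
lever_knob 0.76 ((333.49957275390625, 199.51426696777344), (47.123626708984375, 14.13708782196045), 1.6365771293640137)
start_top 0.5 ((184.5, 179.5), (15.0, 15.0), 90.0)
start_top 0.33 ((260.3901672363281, 178.072021484375), (246.15164184570312, 84.9780502319336), 3.6138803958892822)
fence 0.89 ((327.8138427734375, 179.85076904296875), (93.57792663574219, 65.06633758544922), 3.1798298358917236)
[[-0.898  0.44   0.     0.231]
 [ 0.44   0.898 -0.     0.471]
 [-0.     0.    -1.     0.304]
 [ 0.     0.     0.     1.   ]] [[ 0.000e+00 -9.551e-01 -2.963e-01  7.520e-02]
 [ 1.000e+00  3.000e-04 -1.000e-03  6.000e-04]
 [ 1.100e-03 -2.963e-01  9.551e-01 -7.060e-02]
 [ 0.000e+00  0.000e+00  0.000e+00  1.000e+00]] [[339.65232292   0.         281.71435903]
 [  0.         339.65232292 207.85714896]
 [  0.           0.           1.        ]]
```

View pics/top1.png

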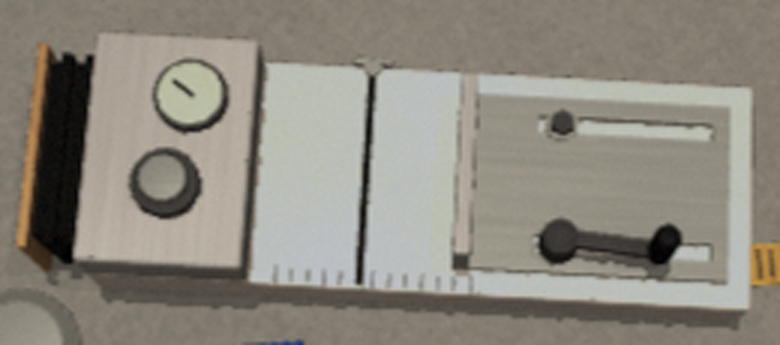

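The crop confirms the layout: line from (372,75) to (360,283), button at (165,180), knob at (663,243). I'll turn to the tester's yaw (about -6.8°) and move over the stop for a close look.

>>> play_rows([
  [0.085, 0, 0, 0, 0, 0, -0.112],
  [0.085, 0, 0, 0, 0, 0, -0.112],
  [0.085, 0, 0, 0, 0, 0, -0.112],
  [0.085, -0.02, -0.02, 0, 0, 0, 0],
  [0.085, -0.027, -0.029, 0, 0, 0, 0],
  [0.085, -0.027, -0.029, 0, 0, 0, 0],
  [0.085, -0.027, -0.029, 0, 0, 0, 0],
  [0.085, -0.027, -0.029, 0, 0, 0, 0],
  [0.085, -0.027, -0.029, 0, 0, 0, 0],
  [0.085, -0.027, -0.029, 0, 0, 0, 0],
  [0.085, -0.027, -0.029, 0, 0, 0, 0],
  [0.085, -0.027, -0.029, 0, 0, 0, 0],
])

```text
clock: 2.25
position: [0.4361, 0.1916, 0.3041]
eef_rot: [0.188, 3.135, 0.001]
contact_force: [-0.1, 0.5, -0.1]
gripper_width: 0.0851
```

>>> play_rows([
  [0.085, -0.027, -0.029, 0, 0, 0, 0],
  [0.085, -0.027, -0.029, 0, 0, 0, 0],
  [0.085, -0.027, -0.029, 0, 0, 0, 0],
  [0.085, -0.027, -0.029, 0, 0, 0, 0],
  [0.085, -0.027, -0.029, 0, 0, 0, 0],
  [0.085, -0.027, -0.029, 0, 0, 0, 0],
  [0.085, -0.027, -0.029, 0, 0, 0, 0],
  [0.085, -0.01, -0.01, 0, 0, 0, 0],
  [0.085, 0, 0, 0, 0, 0, 0],
  [0.085, 0, 0, 0, 0, 0, 0],
])

```text
clock: 3.25
position: [0.6068, -0.0418, 0.3036]
eef_rot: [-0.188, -3.135, -0.001]
contact_force: [-0.7, 0.6, -0.0]
gripper_width: 0.0846
```

Run:
```python
from h import *
im,K,P=cam('wrist','w0.png'); s=env.read_state(); print(s['position'],R.from_rotvec(s['eef_rot']).as_matrix().round(3).tolist(),s['q'].round(2))
np.savez('w0.npz',K=K,P=P)
for t in ['fence_face','fence_grip','mark_line','lever_knob','lever_axis','start_top']:
    for b in eyes.boxes_of(t,'wrist')[:2]: print(t,round(b['conf'],2),w(P,b['location']).round(4), proj(K,P,w(P,b['location'])).round(0))
```

```text
[ 0.60659909 -0.04131581  0.30382706] [[-0.993, 0.119, -0.001], [0.119, 0.993, 0.001], [0.001, 0.001, -1.0]] [-0.07  0.41  0.08  1.24  0.    0.05]
fence_face 0.92 [ 0.5946 -0.1356  0.0547] [183. 183.]
fence_face 0.41 [ 0.5999 -0.0316  0.0602] [291. 177.]
fence_grip 0.96 [ 0.5959 -0.1346  0.057 ] [184. 185.]
mark_line 0.61 [0.6287 0.038  0.0579] [366. 198.]
lever_knob 0.73 [ 0.5408 -0.1489  0.0831] [145. 131.]
lever_axis 0.7 [ 0.5475 -0.1517  0.0881] [142. 140.]
start_top 0.83 [0.6064 0.1666 0.1205] [555. 172.]
```

View pics/w0.png

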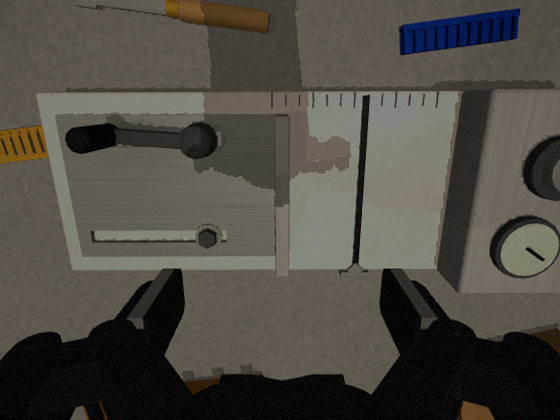

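```bash
cat > px.py <<'E'
from h import *
d=np.load('w0.npz');K,P=d['K'],d['P']; im=cv2.imread('pics/w0.png').astype(float)
g=im.sum(2)
for r in (150,190,230): print(r,'stop',g[r,268:298].astype(int).tolist(),'line',g[r,350:372].astype(int).tolist())
pts={n:onplane(K,P,*a) for n,a in dict(lineN=(366,97,.05),lineF=(357.5,262,.05),hub=(200,140,.086),bolt=(208,237,.066),RN=(39,94,.05),RF=(73,269,.05),stopN=(288.5,115,.101),stopF=(288.5,275,.101),button=(560,170,.115),knob=(76,139,.12)).items()}
for n,p in pts.items(): print(n,p.round(4))
for a,b in [('lineN','lineF'),('hub','bolt'),('RN','RF'),('stopN','stopF')]:
    v=pts[b]-pts[a]; print(a,np.degrees(np.arctan2(v[1],v[0])).round(2),np.linalg.norm(v).round(4))
E
python3 px.py
```

```text
150 stop [202, 196, 197, 200, 207, 190, 167, 205, 243, 225, 244, 237, 237, 248, 234, 233, 246, 231, 241, 234, 205, 197, 271, 272, 278, 276, 280, 279, 272, 280] line [383, 393, 392, 391, 395, 399, 393, 399, 412, 203, 59, 81, 69, 47, 87, 49, 280, 379, 401, 388, 377, 380]
190 stop [319, 325, 322, 323, 316, 333, 200, 170, 214, 213, 206, 204, 204, 214, 216, 227, 215, 217, 219, 218, 196, 288, 382, 386, 386, 393, 386, 378, 381, 379] line [379, 382, 369, 388, 379, 386, 307, 134, 17, 51, 55, 36, 31, 251, 367, 384, 366, 379, 382, 369, 371, 375]
230 stop [301, 296, 305, 292, 302, 306, 217, 189, 303, 330, 327, 331, 334, 342, 345, 347, 349, 339, 344, 342, 299, 300, 378, 392, 381, 383, 389, 385, 392, 388] line [393, 393, 409, 349, 180, 35, 54, 67, 63, 24, 168, 379, 397, 392, 390, 392, 394, 396, 385, 395, 388, 392]
lineN [0.5364 0.044  0.05  ]
lineF [0.7004 0.0274 0.05  ]
hub [ 0.5536 -0.104   0.086 ]
bolt [ 0.6478 -0.1189  0.066 ]
RN [ 0.4984 -0.2499  0.05  ]
RF [ 0.6726 -0.2719  0.05  ]
stopN [ 0.5419 -0.0284  0.101 ]
stopF [ 0.6794 -0.0442  0.101 ]
button [0.6072 0.1749 0.115 ]
knob [ 0.5395 -0.1862  0.12  ]
lineN -5.78 0.1649
hub -9.0 0.0975
RN -7.19 0.1756
stopN -6.53 0.1385
```

>>> play_rows([
  [0.085, -0.0035, 0, 0.04, 0, 0, 0],
  [0.085, 0, 0, 0.04, 0, 0, 0],
  [0.085, 0, 0, 0.04, 0, 0, 0],
  [0.085, 0, 0, 0.03, 0, 0, 0],
  [0.085, 0, 0, 0.0165, 0, 0, 0],
  [0.05, 0, 0, 0, 0, 0, 0],
  [0.0, 0, 0, 0, 0, 0, 0],
  [0.0, 0, 0, 0, 0, 0, 0],
  [0.0, 0, 0, 0, 0, 0, 0],
  [0.0, 0, 0, 0, 0, 0, 0],
  [0.0, 0, 0, 0, 0, 0, 0],
], grip_force=40)

```text
clock: 4.7
position: [0.6116, -0.0426, 0.1388]
eef_rot: [0.187, 3.134, 0.0]
contact_force: [-1.2, 0.3, 5.2]
gripper_width: 0.0118
```

Run:
```python
from h import *
s=env.read_state(); p=s['position']; print(p,s['gripper_width'],s['contact_force'])
for yaw in (5.8,6.5,7.):
  a=np.radians(yaw); x=np.array([np.cos(a),-np.sin(a)]); y=np.array([np.sin(a),np.cos(a)])
  L=np.array([(.5364+.7004)/2,(.044+.0274)/2]); print('need dy', (L-p[:2])@y-.006)
```

```text
[ 0.61163513 -0.04258872  0.13878016] 0.01177699481717726 [-1.18455089  0.31946064  5.16611995]
need dy 0.07257157077033882
need dy 0.07255127459773623
need dy 0.0725295987490118
```

>>> play_rows([
  [0, 0, 0.008, 0, 0, 0, 0],
  [0, 0, 0.012, 0, 0, 0, 0],
  [0, 0, 0.012, 0, 0, 0, 0],
  [0, 0, 0.012, 0, 0, 0, 0],
  [0, 0, 0.012, 0, 0, 0, 0],
  [0, 0, 0.01, 0, 0, 0, 0],
  [0, 0, 0.004, 0, 0, 0, 0],
  [0, 0, 0, 0, 0, 0, 0],
  [0, 0, 0, 0, 0, 0, 0],
])

```text
clock: 5.6
position: [0.6198, 0.0273, 0.1388]
eef_rot: [0.187, 3.134, 0.001]
contact_force: [-0.6, 0.8, 6.1]
gripper_width: 0.0114
```

Run:
```python
from h import *
s=env.read_state(); p=s['position']; print(p,s['gripper_width'],s['contact_force'])
im,K,P=cam('wrist')
np.savez('w1.npz',K=K,P=P,im=im)
c=im[0:210,150:420]; cv2.imwrite('pics/w1.png',cv2.resize(c,None,fx=2.8,fy=2.8,interpolation=cv2.INTER_CUBIC)[:,:,::-1])
```

```text
[0.61983928 0.02732771 0.1387789 ] 0.011382687575955792 [-0.62921538  0.7555575   6.14218129]
```

View pics/w1.png

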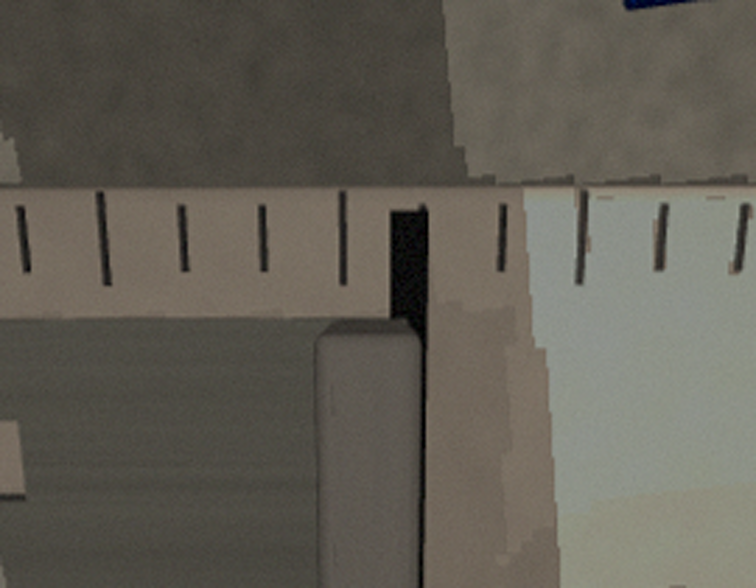

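The view shows the line at crop columns 390–427 and the near bottom corner of the stop's face at about (406,320), so it is roughly 0.7 mm short. I'll measure that to sub-pixel.

```bash
cat > gap.py <<'E'
from h import *
import sys
def gap(f,rl=(78,108),rs=(122,205)):
    d=np.load(f);K,P=d['K'],d['P'];g=cv2.GaussianBlur(d['im'].astype(np.float32).mean(2),(1,5),0,sigmaY=1.5,sigmaX=.01)
    s=env.read_state(); Tm=R.from_rotvec(s['eef_rot']).as_matrix(); o=np.array(s['position'])
    def tool(u,v,z): return Tm.T@(onplane(K,P,u,v,z)-o)   # x,y in tool
    lo=lambda r,a,b,sgn: max(range(a,b),key=lambda c:sgn*(g[r,c+1]-g[r,c-1]))
    def sub(r,a,b,sgn):
        c=lo(r,a,b,sgn); y=[sgn*(g[r,c+k+1]-g[r,c+k-1]) for k in(-1,0,1)]; q=y[0]-2*y[1]+y[2]
        return c+(0.5*(y[0]-y[2])/q if q else 0)
    rows=range(rl[0],rl[1])
    L=np.array([tool(sub(r,284,296,-1),r,.05)[:2] for r in rows]); Rr=np.array([tool(sub(r,297,308,1),r,.05)[:2] for r in rows])
    print('line left',np.median(L,0)*1e3,'right',np.median(Rr,0)*1e3)
    rr=range(rs[0],rs[1]); R2=np.array([tool(sub(r,300,308,1),r,.05)[:2] for r in rr])
    m=np.polyfit(R2[:,0],R2[:,1],1); print('line right lower: slope',m, 'y range',R2[[0,-1]]*1e3)
    S=np.array([tool(sub(r,294,303,-1),r,.101)[:2] for r in rr]); S0=np.array([tool(sub(r,258,270,1),r,.101)[:2] for r in rr])
    print('stop right edge',np.median(S,0)*1e3,'slope',np.polyfit(S[:,0],S[:,1],1),'left edge',np.median(S0,0)*1e3,np.polyfit(S0[:,0],S0[:,1],1))
if __name__=='__main__': gap(sys.argv[1])
E
python3 gap.py w1.npz; python3 -c "
import numpy as np
g=np.load('w1.npz')['im'].mean(2).astype(int)
for r in (85,100,116,130,160,200): print(r,g[r,258:310].tolist())"
```

```text
85 [109, 111, 108, 108, 108, 109, 107, 110, 108, 108, 109, 107, 112, 58, 28, 48, 102, 111, 108, 110, 107, 109, 111, 110, 109, 108, 109, 111, 107, 110, 111, 50, 9, 12, 8, 20, 14, 15, 14, 4, 12, 9, 15, 6, 0, 97, 110, 109, 106, 108, 108, 111]
100 [107, 108, 107, 107, 108, 106, 110, 106, 107, 107, 108, 108, 110, 57, 27, 45, 102, 112, 109, 109, 110, 108, 107, 110, 110, 110, 110, 107, 109, 109, 115, 51, 4, 14, 3, 16, 16, 6, 16, 14, 15, 13, 10, 5, 22, 93, 102, 109, 108, 109, 108, 105]
116 [73, 75, 74, 75, 75, 77, 73, 72, 73, 57, 49, 49, 53, 52, 56, 55, 50, 53, 53, 54, 53, 52, 55, 54, 53, 53, 55, 57, 50, 53, 53, 51, 52, 51, 56, 52, 50, 45, 26, 8, 5, 11, 6, 6, 51, 97, 103, 100, 100, 101, 100, 101]
130 [72, 69, 73, 68, 61, 69, 74, 80, 85, 87, 87, 85, 88, 86, 90, 88, 88, 90, 87, 87, 85, 88, 88, 84, 86, 88, 86, 88, 84, 85, 87, 87, 89, 87, 86, 86, 84, 84, 85, 79, 74, 68, 38, 7, 71, 96, 99, 97, 98, 97, 100, 100]
160 [74, 73, 75, 71, 69, 60, 73, 79, 81, 85, 85, 88, 86, 86, 88, 87, 87, 87, 87, 87, 87, 86, 88, 86, 85, 86, 84, 86, 86, 84, 86, 88, 87, 88, 85, 85, 83, 86, 81, 80, 72, 64, 23, 20, 94, 104
[... 245 characters left out ...]
]Traceback (most recent call last):
  File "gap.py", line 18, in <module>
    if __name__=='__main__': gap(sys.argv[1])
                             ~~~^^^^^^^^^^^^^
  File "gap.py", line 4, in gap
    d=np.load(f);K,P=d['K'],d['P'];g=cv2.GaussianBlur(d['im'].astype(np.float32).mean(2),(1,5),0,sigmaY=1.5,sigmaX=.01)
                                     ~~~~~~~~~~~~~~~~^^^^^^^^^^^^^^^^^^^^^^^^^^^^^^^^^^^^^^^^^^^^^^^^^^^^^^^^^^^^^^^^^^
cv2.error: OpenCV(4.12.0) :-1: error: (-5:Bad argument) in function 'GaussianBlur'
> Overload resolution failed:
>  - argument for GaussianBlur() given by name ('sigmaX') and position (3)
>  - argument for GaussianBlur() given by name ('sigmaX') and position (3)
```

```bash
cat > g2.py <<'E'
from h import *
def run(f,line,stop):
    d=np.load(f);K,P=d['K'],d['P']; a=np.radians(6.8); y=np.array([np.sin(a),np.cos(a)])
    Q=lambda u,v,z: (onplane(K,P,u,v,z)[:2]-P[:2,3])
    x=np.array([np.cos(a),-np.sin(a)])
    for n,z,L in (('line',.05,line),('stop',.101,stop)):
        for u,v in L: q=Q(u,v,z); print(n,v,'x %.2f y %.2f mm'%(q@x*1e3,q@y*1e3))
E
python3 - <<'E'
from g2 import *
run('w1.npz',[(288.95-.5,85),(302.9-.5,85),(301.8-.5,130),(301.2-.5,160),(300.6-.5,200)],[(299.7-.5,130),(299.5-.5,160),(298.6-.5,200),(264.,160)])
E
```

```text
line 85 x -7.11 y 3.00 mm
line 85 x -7.11 y 9.15 mm
line 130 x 12.30 y 8.99 mm
line 160 x 26.10 y 8.94 mm
line 200 x 45.66 y 8.96 mm
stop 130 x 8.36 y 5.45 mm
stop 160 x 17.74 y 5.53 mm
stop 200 x 31.03 y 5.43 mm
stop 160 x 17.73 y -5.66 mm
```

>>> play_rows([
  [0, 0, 0.0005, 0, 0, 0, 0],
  [0, 0, 0, 0, 0, 0, 0],
  [0, 0, 0, 0, 0, 0, 0],
  [0.04, 0, 0, 0, 0, 0, 0],
  [0.085, 0, 0, 0, 0, 0, 0],
  [0.085, 0, 0, 0, 0, 0, 0],
  [0.085, 0, 0, -0.015, 0, 0, 0],
  [0.085, 0, 0, -0.03, 0, 0, 0],
  [0.085, 0, 0, -0.01, 0, 0, 0],
  [0.085, 0, 0, 0, 0, 0, 0],
  [0.085, 0, 0, 0, 0, 0, 0],
])

```text
clock: 6.75
position: [0.619, 0.0273, 0.1917]
eef_rot: [-0.188, -3.135, 0.0]
contact_force: [0.3, 0.1, -0.5]
gripper_width: 0.0849
```

Run:
```python
from h import *
s=env.read_state(); p=s['position']; print(p,s['gripper_width'],s['contact_force'])
im,K,P=cam('wrist')
np.savez('w2.npz',K=K,P=P,im=im)
for b in eyes.boxes_of('lever_knob','wrist')[:1]: print(w(P,b['location']))
c=im[0:230,:]; cv2.imwrite('pics/w2.png',cv2.resize(c[:,:],None,fx=1.4,fy=1.4)[:,:,::-1])
g=im.mean(2).astype(int)
for r in (95,110,125,140,170,200): print(r,g[r,264:306].tolist())
```

```text
[0.6190182  0.02730586 0.19168731] 0.08494489625542831 [ 0.3189498   0.14040551 -0.46255434]
[ 0.55125257 -0.10108893  0.08405004]
95 [104, 102, 104, 106, 103, 104, 105, 104, 100, 108, 54, 24, 99, 107, 106, 105, 100, 103, 107, 102, 105, 105, 105, 73, 20, 3, 11, 9, 16, 1, 17, 10, 0, 25, 92, 103, 102, 103, 102, 105, 103, 102]
110 [104, 103, 102, 105, 101, 102, 98, 103, 103, 105, 103, 103, 107, 104, 106, 106, 102, 102, 99, 101, 102, 99, 102, 68, 15, 6, 12, 5, 6, 8, 3, 16, 9, 25, 91, 98, 96, 96, 95, 97, 97, 97]
125 [72, 70, 69, 70, 68, 60, 71, 76, 83, 85, 83, 85, 84, 85, 81, 87, 82, 83, 87, 83, 83, 80, 83, 81, 84, 85, 84, 80, 78, 72, 50, 14, 9, 49, 90, 96, 96, 94, 93, 96, 96, 96]
140 [71, 68, 70, 69, 67, 60, 68, 76, 81, 85, 84, 83, 81, 81, 82, 83, 82, 82, 84, 81, 82, 84, 83, 83, 82, 80, 82, 81, 75, 76, 40, 11, 10, 67, 94, 97, 95, 96, 97, 96, 94, 95]
170 [69, 68, 67, 67, 67, 57, 67, 75, 81, 75, 79, 80, 81, 82, 81, 84, 78, 83, 81, 83, 83, 80, 83, 84, 85, 82, 81, 81, 74, 70, 36, 7, 0, 90, 101, 97, 95, 95, 96, 98, 92, 96]
200 [60, 61, 59, 61, 64, 66, 55, 68, 78, 81, 77, 79, 81, 80, 79, 76, 82, 82, 83, 81, 80, 82, 82, 86, 81, 81, 83, 79, 72, 73, 30, 0, 23, 93, 97, 95, 95, 96, 92, 96, 94, 93]
```

View pics/w2.png

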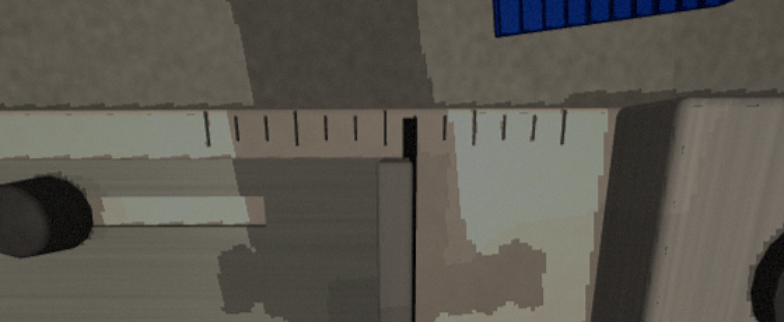

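The stop sits inside the line's width with the line showing to its left, and the fence is released. Now the numbers.

Run:
```python
from g2 import *
for off in (0,.5):
    run('w2.npz',[(u-off,v) for u,v in [(287.16,102),(297.25,102),(297.,125),(296.8,140),(296.55,170),(296.28,200)]],[(u-off,v) for u,v in [(294.08,125),(293.95,140),(293.9,170),(293.85,200),(269.5,125),(269.7,170),(270.4,200)]])
d=np.load('w2.npz');print(d['P'][:3,3])
for r in (130,135,136,137,138,139,140): pass
im=d['im'].astype(int).mean(2).astype(int)
for r in range(112,120): print(r,im[r,268:300].tolist())
```

```text
line 102 x -0.47 y 3.09 mm
line 102 x -0.46 y 9.11 mm
line 125 x 12.90 y 9.13 mm
line 140 x 21.89 y 9.11 mm
line 170 x 40.60 y 9.18 mm
line 200 x 60.32 y 9.23 mm
stop 125 x 9.80 y 5.58 mm
stop 140 x 16.63 y 5.59 mm
stop 170 x 30.84 y 5.70 mm
stop 200 x 45.83 y 5.82 mm
stop 125 x 9.78 y -5.78 mm
stop 170 x 30.83 y -5.93 mm
stop 200 x 45.82 y -5.76 mm
line 102 x -0.47 y 2.79 mm
line 102 x -0.46 y 8.82 mm
line 125 x 12.90 y 8.82 mm
line 140 x 21.89 y 8.80 mm
line 170 x 40.60 y 8.86 mm
line 200 x 60.32 y 8.91 mm
stop 125 x 9.80 y 5.35 mm
stop 140 x 16.63 y 5.36 mm
stop 170 x 30.84 y 5.46 mm
stop 200 x 45.83 y 5.57 mm
stop 125 x 9.78 y -6.01 mm
stop 170 x 30.83 y -6.17 mm
stop 200 x 45.82 y -6.01 mm
[0.5446416  0.03652123 0.26230985]
112 [87, 83, 83, 87, 85, 85, 72, 72, 75, 74, 73, 73, 74, 75, 77, 74, 77, 81, 81, 51, 34, 24, 26, 31, 15, 9, 1, 9, 2, 47, 92, 98]
113 [69, 71, 75, 73, 68, 58, 49, 49, 50, 50, 52, 50, 57, 48, 55, 54, 53, 54, 59, 52, 41, 43, 48, 56, 30, 0, 16, 9, 7, 49, 93, 99]
114 [71, 71, 72, 64, 52, 51, 45, 44, 50, 51, 48, 50, 50, 50, 46, 44, 46, 52, 49, 50, 49, 47, 49, 52, 32, 5, 7, 5, 7, 43, 91, 97]
115 [70, 69, 63, 54, 49, 48, 50, 50, 51, 47, 52, 51, 49, 51, 47, 54, 47, 49, 52, 51, 52, 51, 54, 56, 42, 27, 11, 0, 2, 42, 94, 96]
116 [66, 64, 61, 66, 66, 68, 67, 69, 72, 69, 70, 70, 65, 68, 68, 73, 70, 68, 69, 69, 69, 67, 70, 69, 65, 59, 30, 4, 5, 43, 94, 98]
117 [66, 65, 68, 76, 78, 78, 76, 76, 80, 80, 78, 80, 78, 76, 78, 78, 76, 75, 75, 78, 80, 80, 79, 77, 75, 71, 36, 7, 0, 48, 92, 94]
118 [66, 63, 68, 79, 81, 79, 78, 80, 80, 78, 81, 81, 81, 78, 78, 82, 81, 77, 83, 81, 77, 79, 80, 78, 78, 73, 42, 12, 2, 46, 93, 94]
119 [60, 59, 69, 78, 81, 82, 81, 83, 83, 80, 84, 82, 83, 87, 82, 84, 82, 85, 82, 82, 84, 82, 84, 81, 77, 70, 45, 13, 5, 43, 91, 94]
```

The face measures within about 0.3 mm of the line's middle. Next, the lever: I'll move up over it for a precise look.

>>> play_rows([
  [0.085, 0.005, -0.01, -0.02, 0, 0, 0],
  [0.085, 0.01, -0.03, -0.025, 0, 0, 0],
  [0.085, 0.01, -0.035, -0.025, 0, 0, 0],
  [0.085, 0.01, -0.035, -0.015, 0, 0, 0],
  [0.085, 0.01, -0.03, 0, 0, 0, 0],
  [0.085, 0.005, -0.02, 0, 0, 0, 0],
  [0.085, 0, -0.005, 0, 0, 0, 0],
  [0.085, 0, 0, 0, 0, 0, 0],
  [0.085, 0, 0, 0, 0, 0, 0],
])

```text
clock: 7.75
position: [0.5501, -0.1299, 0.2767]
eef_rot: [-0.187, -3.135, -0.001]
contact_force: [-0.7, 0.7, -0.1]
gripper_width: 0.0854
```

Run:
```python
from h import *
s=env.read_state(); p=s['position']; print(p,s['q'].round(2))
im,K,P=cam('wrist','w3.png')
np.savez('w3.npz',K=K,P=P,im=im)
for t in ('lever_knob','lever_axis'):
  for b in eyes.boxes_of(t,'wrist')[:1]: print(t,w(P,b['location']).round(4),b['conf'])
```

```text
[ 0.5500743  -0.12987507  0.27666554] [-0.23  0.34 -0.09  1.14  0.   -0.11]
lever_knob [ 0.5427 -0.1454  0.0837] 0.64
lever_axis [ 0.5455 -0.146   0.0867] 0.66
```

View pics/w3.png

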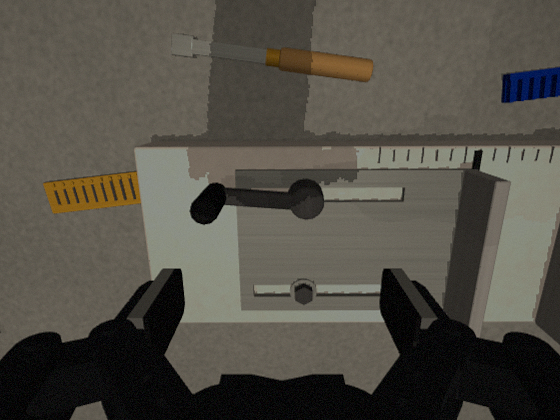

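Run:
```python
from h import *
d=np.load('w3.npz');K,P,im=d['K'],d['P'],d['im']
a=np.radians(6.6);x=np.array([np.cos(a),-np.sin(a)]);y=np.array([np.sin(a),np.cos(a)])
bolt=onplane(K,P,303.5,292,.066); hub=onplane(K,P,306,200,.088)
ax2=bolt[:2]-.096*x
print('bolt',bolt,'hub',hub,'axis from bolt',ax2)
A=(hub[:2]+ax2)/2; print('A',A)
for u,v,z in [(204,210,.125),(205,208,.12),(213,195,.088)]:
    k=onplane(K,P,u,v,z)[:2]; print(k,np.linalg.norm(k-A),'lever ang',np.arctan2(-(k-A)@x,-(k-A)@y))
g=im.mean(2).astype(np.uint8)
m=(g<45).astype(np.uint8)[175:230,180:225]
ys,xs=np.nonzero(m); print(cv2.minAreaRect(np.c_[xs+180,ys+175].astype(np.float32)))
# project predicted handle
for th in (0,.05,.1,.15,.2):
    k=A+.075*(-np.sin(th)*x-np.cos(th)*y)
    print(th,k.round(4),proj(K,P,[*k,.125]).round(1),proj(K,P,[*k,.084]).round(1))
```

```text
bolt [ 0.64645306 -0.1206133   0.066     ] hub [ 0.55102054 -0.11036173  0.088     ] axis from bolt [ 0.55108928 -0.10957934]
A [ 0.55105491 -0.10997054]
[ 0.53904012 -0.18205643] 0.07308030595835366 lever ang 0.04996329873670694
[ 0.53910085 -0.1824663 ] 0.07347472502280222 lever ang 0.04823094484467521
[ 0.53819086 -0.18289017] 0.07404563777992934 lever ang 0.059425648461862594
((209.75003051757812, 203.75001525878906), (27.577163696289062, 43.84062194824219), 45.0)
0 [ 0.5424 -0.1845] [201.5 215.1] [213. 199.]
0.05 [ 0.5387 -0.1839] [201.2 209.9] [212.8 194.5]
0.1 [ 0.535  -0.1832] [201.2 204.7] [212.8 190. ]
0.15 [ 0.5314 -0.1823] [201.5 199.4] [213.1 185.4]
0.2 [ 0.5278 -0.1813] [202.  194.1] [213.6 180.9]
```

>>> play_rows([
  [0.085, 0.0046, -0.03, 0.01, 0, 0, 0],
  [0.085, 0, -0.0245, 0.02, 0, 0, 0],
  [0.085, 0, 0, 0.035, 0, 0, 0],
  [0.085, 0, 0, 0.03, 0, 0, 0],
  [0.085, 0, 0, 0.0157, 0, 0, 0],
  [0.06, 0, 0, 0, 0, 0, 0],
  [0.0, 0, 0, 0, 0, 0, 0],
  [0.0, 0, 0, 0, 0, 0, 0],
  [0.0, 0, 0, 0, 0, 0, 0],
  [0.0, 0, 0, 0, 0, 0, 0],
], grip_force=30)

```text
clock: 8.9
position: [0.5398, -0.1837, 0.1682]
eef_rot: [0.187, 3.133, 0.002]
contact_force: [1.6, 2.5, 2.6]
gripper_width: 0.0187
```

>>> play_rows([
  [0, 0.0086, 0.0009, 0, 0, 0, 0.115],
  [0, 0.0086, 0.0009, 0, 0, 0, 0.115],
  [0, 0.0086, 0.0009, 0, 0, 0, 0.115],
  [0, 0.0086, 0.0009, 0, 0, 0, 0.115],
  [0, 0.0086, 0.0009, 0, 0, 0, 0.115],
  [0, 0.0086, 0.0009, 0, 0, 0, 0.115],
  [0, 0.0086, 0.0009, 0, 0, 0, 0.115],
  [0, 0.0086, 0.0009, 0, 0, 0, 0.115],
  [0, 0.0086, 0.0009, 0, 0, 0, 0.115],
  [0, 0.0086, 0.0009, 0, 0, 0, 0.115],
  [0, 0.0086, 0.0009, 0, 0, 0, 0.115],
  [0, 0, 0, 0, 0, 0, 0],
])

```text
clock: 10.1
position: [0.4795, -0.119, 0.1681]
eef_rot: [2.003, 2.416, 0.009]
contact_force: [4.6, 4.0, -0.6]
gripper_width: 0.0192
```

```bash
cat > lv.py <<'E'
from h import *
s=env.read_state(); k=s['position'][:2]; A=np.array([.55105,-.10997]);a=np.radians(6.6);x=np.array([np.cos(a),-np.sin(a)]);y=np.array([np.sin(a),np.cos(a)])
print(s['position'],np.linalg.norm(k-A),'ang',np.arctan2(-(k-A)@x,-(k-A)@y),s['contact_force'],s['wrist_torque'],s['gripper_width'],s['q'].round(2))
E
python3 lv.py
```

```text
[ 0.47945844 -0.11897704  0.16813715] 0.07215593282411918 ang 1.3304507565270598 [ 4.63824983  4.0296217  -0.60705551] [ 0.71479814 -0.69816644  0.14240133] 0.019227710452214195 [-0.25  0.31 -0.46  0.8   0.    1.14]
```

>>> play_rows([
  [0, 0.006, 0, 0, 0, 0, 0.08],
  [0, 0.003, 0, 0, 0, 0, 0.03],
  [0, 0, 0, 0, 0, 0, 0],
  [0, 0, 0, 0, 0, 0, 0],
])

```text
clock: 10.5
position: [0.4789, -0.1133, 0.1682]
eef_rot: [2.129, 2.298, 0.002]
contact_force: [5.5, -3.9, -3.8]
gripper_width: 0.0187
```

```bash
python3 lv.py
```

```text
[ 0.4789405  -0.11325597  0.1681547 ] 0.07218432912144147 ang 1.4100669567881876 [ 5.45874046 -3.88620506 -3.8177964 ] [-0.86855049 -0.98423426  0.11836382] 0.01872747631673726 [-0.23  0.3  -0.46  0.8  -0.    1.26]
```

>>> play_rows([
  [0, 0.003, 0, 0, 0, 0, 0.02],
  [0, 0.003, 0, 0, 0, 0, 0.02],
  [0, 0, 0, 0, 0, 0, 0],
])

```text
clock: 10.8
position: [0.479, -0.1117, 0.1682]
eef_rot: [2.173, 2.245, -0.011]
contact_force: [6.4, -19.0, -6.2]
gripper_width: 0.019
```

```bash
python3 lv.py
```

```text
[ 0.47898043 -0.11167441  0.16821403] 0.07208972205597293 ang 1.4319594353042313 [  6.39872229 -18.99501734  -6.20142904] [-3.72004386 -0.99280196 -0.01844435] 0.01896751922279913 [-0.22  0.3  -0.47  0.8  -0.02  1.32]
```

Blocked with 19 N, so the lever is at its hard stop. Release, lift, turn back, and go view the line and button.

>>> play_rows([
  [0, -0.003, 0, 0, 0, 0, 0],
  [0.04, 0, 0, 0, 0, 0, 0],
  [0.085, 0, 0, 0, 0, 0, 0],
  [0.085, 0, 0, 0, 0, 0, 0],
  [0.085, 0, 0, -0.03, 0, 0, 0],
  [0.085, 0, 0, -0.04, 0, 0, 0],
  [0.085, 0, 0, -0.04, 0, 0, -0.14],
  [0.085, 0, 0, -0.02, 0, 0, -0.14],
  [0.085, 0, 0, 0, 0, 0, -0.14],
  [0.085, 0, 0, 0, 0, 0, -0.14],
  [0.085, 0, 0, 0, 0, 0, -0.14],
  [0.085, 0, 0, 0, 0, 0, -0.14],
])

```text
clock: 12.0
position: [0.4747, -0.108, 0.2967]
eef_rot: [-1.06, -2.957, -0.0]
contact_force: [0.3, -0.1, -0.1]
gripper_width: 0.0851
```

>>> play_rows([
  [0.0, 0, 0, 0, 0, 0, -0.14],
  [0.0, 0, 0, 0, 0, 0, -0.14],
  [0.0, 0, 0, 0, 0, 0, -0.14],
  [0.0, 0, 0, 0, 0, 0, -0.155],
])

```text
out of range: a turn must lie within [-0.15, 0.15]
```

```bash
python3 lv.py; python3 -c "
from h import *
print(R.from_rotvec(env.read_state()['eef_rot']).as_matrix().round(3))"
```

```text
[ 0.47470249 -0.10802031  0.29674959] 0.07637240053276051 ang 1.481136091248218 [ 0.26195566 -0.12542059 -0.12125605] [-0.00424679  0.02658308 -0.01978923] 0.08509571866638602 [-0.22  0.2  -0.24  1.13  0.    0.46]
[[-0.772  0.635 -0.   ]
 [ 0.635  0.772  0.   ]
 [ 0.    -0.    -1.   ]]
```

>>> play_rows([
  [0.0, 0, 0, 0, 0, 0, -0.142],
  [0.0, 0, 0, 0, 0, 0, -0.142],
  [0.0, 0, 0, 0, 0, 0, -0.142],
  [0.0, 0, 0, 0, 0, 0, -0.142],
  [0, -0.017, 0.035, 0, 0, 0, 0],
  [0, -0.017, 0.035, 0, 0, 0, 0],
  [0, -0.017, 0.035, 0, 0, 0, 0],
  [0, -0.017, 0.035, 0, 0, 0, 0],
  [0, -0.017, 0.035, 0, 0, 0, 0],
  [0, -0.016, 0.035, 0, 0, 0, 0],
  [0, 0, 0, 0, 0, 0, 0],
  [0, 0, 0, 0, 0, 0, 0],
])

```text
clock: 13.2
position: [0.6015, 0.0881, 0.2961]
eef_rot: [-0.196, -3.134, 0.001]
contact_force: [0.4, 0.3, 0.4]
gripper_width: 0.0001
```

Run:
```python
from h import *
s=env.read_state(); p=s['position']; print(p,s['q'].round(2))
im,K,P=cam('wrist','w4.png')
np.savez('w4.npz',K=K,P=P,im=im)
for t in ('start_top','fence_face','mark_line'):
  for b in eyes.boxes_of(t,'wrist')[:2]: print(t,w(P,b['location']).round(4),b['conf'])
```

```text
[0.60149125 0.0880531  0.29606921] [ 0.15  0.41  0.06  1.23 -0.    0.27]
start_top [0.6046 0.1754 0.1231] 0.84
start_top [ 0.4481 -0.0867  0.0205] 0.4
fence_face [ 0.6014 -0.0601  0.0554] 0.57
mark_line [0.6324 0.0379 0.0563] 0.58
```

View pics/w4.png

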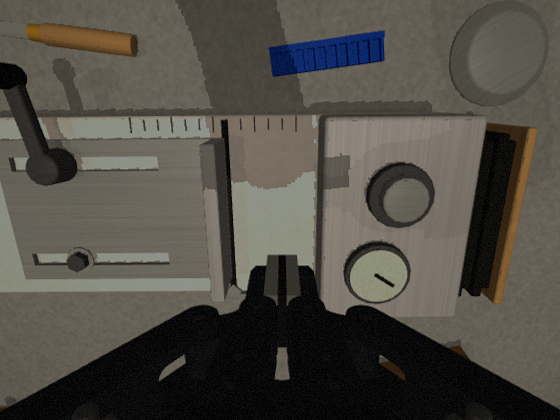

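Run:
```python
from h import *
d=np.load('w4.npz');K,P,im=d['K'],d['P'],d['im']
p=env.read_state()['position'];Tm=R.from_rotvec(env.read_state()['eef_rot']).as_matrix()
for z in (.112,.118,.124):
    q=onplane(K,P,406,198,z); print(z,q.round(4),'tool move',(Tm.T@(q-p)).round(4), 'diam',(onplane(K,P,430,198,z)-onplane(K,P,383,198,z))[:2])
g=im.mean(2).astype(int)
for r in (128,150,180,210,240): print(r,g[r,202:240].tolist())
c=cv2.resize(im[110:240,190:250],None,fx=5,fy=4.6,interpolation=cv2.INTER_CUBIC);cv2.imwrite('pics/w4c.png',c[:,:,::-1])
```

```text
0.112 [0.6091 0.1845 0.112 ] tool move [0.0045 0.0986 0.1848] diam [0.00452981 0.03624728]
0.118 [0.6072 0.1824 0.118 ] tool move [0.0062 0.0963 0.1788] diam [0.00442314 0.03539369]
0.124 [0.6053 0.1804 0.124 ] tool move [0.0078 0.0941 0.1728] diam [0.00431647 0.0345401 ]
128 [142, 141, 144, 143, 136, 131, 139, 114, 109, 113, 84, 34, 103, 112, 111, 111, 110, 113, 118, 52, 7, 7, 12, 4, 6, 0, 96, 112, 109, 109, 112, 112, 108, 111, 111, 110, 111, 111]
150 [88, 87, 85, 87, 89, 84, 87, 85, 85, 87, 84, 77, 61, 48, 46, 47, 47, 45, 45, 42, 42, 48, 49, 21, 5, 11, 2, 80, 104, 103, 100, 101, 102, 103, 100, 102, 101, 104]
180 [79, 84, 83, 85, 85, 86, 84, 88, 84, 83, 88, 84, 82, 79, 60, 46, 44, 40, 46, 46, 48, 46, 44, 49, 51, 26, 17, 25, 24, 96, 102, 100, 98, 99, 99, 102, 100, 102]
210 [103, 105, 97, 115, 122, 117, 119, 119, 122, 125, 124, 126, 126, 123, 127, 112, 81, 50, 47, 45, 44, 48, 48, 48, 43, 61, 33, 20, 13, 21, 62, 129, 140, 133, 137, 137, 135, 133]
240 [101, 103, 103, 103, 84, 105, 111, 115, 115, 116, 118, 119, 122, 121, 124, 126, 119, 109, 80, 50, 48, 49, 48, 49, 47, 47, 48, 54, 32, 17, 19, 6, 131, 141, 134, 135, 134, 137]
```

View pics/w4c.png

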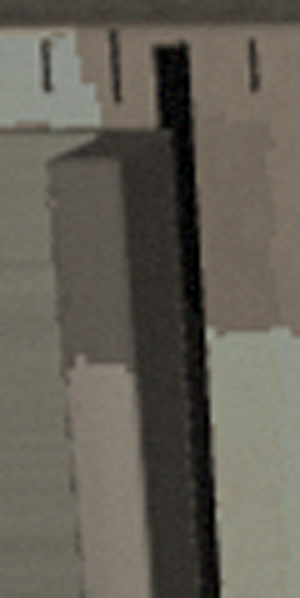

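The crop shows about 2.6–3.4 mm of the 6 mm line exposed past the face, so the fence is on the middle within about 0.5 mm and the lever is swung. Now the button.

>>> play_rows([
  [0, 0.006, 0.02, 0, 0, 0, 0],
  [0, 0, 0.038, 0.01, 0, 0, 0],
  [0, 0, 0.028, 0.03, 0, 0, 0],
  [0, 0, 0.01, 0.03, 0, 0, 0],
  [0, 0, 0, 0.02, 0, 0, 0],
  [0, 0, 0, 0.006, 0, 0, 0],
  [0, 0, 0, 0, 0, 0, 0],
])

```text
clock: 14.1
position: [0.6073, 0.182, 0.2002]
eef_rot: [-0.201, -3.133, 0.001]
contact_force: [-0.2, 0.0, -0.8]
gripper_width: 0.0004
```

>>> play_rows([
  [0, 0, 0, 0.003, 0, 0, 0],
  [0, 0, 0, 0.003, 0, 0, 0],
  [0, 0, 0, 0.003, 0, 0, 0],
  [0, 0, 0, 0, 0, 0, 0],
])

```text
clock: 14.5
position: [0.6089, 0.1828, 0.1925]
eef_rot: [0.2, 3.133, 0.0]
contact_force: [1.7, -0.5, 2.6]
gripper_width: 0.0001
```

>>> play_rows([
  [0, 0, 0, 0.002, 0, 0, 0],
  [0, 0, 0, 0.002, 0, 0, 0],
  [0, 0, 0, 0, 0, 0, 0],
])

```text
clock: 14.8
position: [0.6089, 0.1829, 0.1887]
eef_rot: [0.199, 3.133, -0.0]
contact_force: [0.8, -2.0, 5.9]
gripper_width: 0.0001
```

>>> play_rows([
  [0, 0, 0, 0.002, 0, 0, 0],
  [0, 0, 0, 0.002, 0, 0, 0],
  [0, 0, 0, 0, 0, 0, 0],
])

```text
clock: 15.1
position: [0.6088, 0.1829, 0.1883]
eef_rot: [0.199, 3.131, 0.001]
contact_force: [-4.4, -2.7, 23.2]
gripper_width: -0.0002
```

>>> play_rows([
  [0, 0, 0, 0.002, 0, 0, 0],
  [0, 0, 0, 0, 0, 0, 0],
  [0, 0, 0, 0, 0, 0, 0],
])

```text
clock: 15.4
position: [0.6088, 0.1829, 0.1882]
eef_rot: [0.199, 3.129, 0.002]
contact_force: [-8.3, -4.3, 33.4]
gripper_width: -0.0
```

Bottomed out, with force jumping from 6 N to 33 N and no further travel. Let go, rise, and check.

>>> play_rows([
  [0, 0, 0, -0.01, 0, 0, 0],
  [0, 0, 0, -0.03, 0, 0, 0],
  [0, 0, 0, -0.03, 0, 0, 0],
  [0, 0, 0, -0.03, 0, 0, 0],
  [0, 0, -0.03, -0.01, 0, 0, 0],
  [0, 0, -0.04, 0, 0, 0, 0],
  [0, 0, -0.03, 0, 0, 0, 0],
  [0, 0, 0, 0, 0, 0, 0],
  [0, 0, 0, 0, 0, 0, 0],
])

```text
clock: 16.3
position: [0.595, 0.0835, 0.2912]
eef_rot: [-0.201, -3.134, -0.001]
contact_force: [0.2, 0.1, -0.1]
gripper_width: 0.0
```

Run:
```python
from h import *
s=env.read_state(); print(s['position'],s['contact_force'],s['clock'])
im,K,P=cam('wrist','w5.png'); o=np.load('w4.npz')['im']
g=im.mean(2).astype(int)
for r in (128,150,180): print(r,g[r,202:250].tolist())
cv2.imwrite('pics/w5c.png',np.hstack([cv2.resize(i[40:300,:460],None,fx=.85,fy=1.2) for i in (o,im)])[:,:,::-1])
```

```text
[0.59496304 0.08353864 0.29121331] [ 0.22860506  0.1296756  -0.10019025] 16.3
128 [122, 62, 113, 111, 111, 110, 111, 114, 108, 112, 111, 112, 111, 112, 100, 47, 87, 114, 115, 113, 113, 112, 118, 58, 16, 7, 14, 11, 11, 5, 43, 106, 112, 108, 113, 109, 109, 108, 113, 111, 112, 115, 100, 44, 107, 115, 115, 113]
150 [80, 75, 76, 72, 80, 76, 76, 72, 58, 52, 53, 55, 52, 53, 54, 53, 53, 53, 55, 51, 52, 51, 53, 49, 43, 51, 47, 30, 9, 8, 2, 47, 94, 104, 102, 101, 105, 104, 105, 101, 105, 108, 103, 100, 101, 103, 111, 110]
180 [111, 113, 111, 114, 85, 77, 85, 84, 88, 81, 87, 86, 84, 87, 87, 90, 83, 85, 79, 62, 47, 44, 43, 44, 47, 44, 45, 45, 44, 26, 17, 7, 0, 72, 99, 100, 105, 102, 101, 106, 102, 103, 102, 101, 101, 101, 102, 98]
```

View pics/w5c.png

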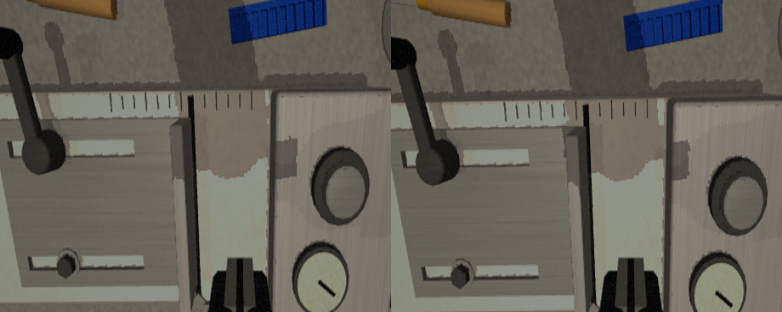

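Run:
```python
from h import *
d=np.load('w4.npz');K,P=d['K'],d['P']
a=np.radians(6.6);x=np.array([np.cos(a),-np.sin(a)]);y=np.array([np.sin(a),np.cos(a)])
A=np.array([.55105,-.10997])
print('hub seen',proj(K,P,[*A,.088]))
for th in (1.25,1.3,1.35,1.4):
    k=A+.075*(-np.sin(th)*x-np.cos(th)*y); print(th,proj(K,P,[*k,.125]).round(1),proj(K,P,[*k,.084]).round(1))
g=d['im'].mean(2)
m=(g<40).astype(np.uint8)[55:140,0:60]
for r in range(60,135,10): print(r,np.nonzero(m[r-55])[0].tolist()[:1],np.nonzero(m[r-55])[0].tolist()[-1:])
```

```text
hub seen [ 36.91083142 165.65339716]
1.25 [-61.1  69.2] [-10.1  74.2]
1.3 [-56.2  67.4] [-5.9 72.7]
1.35 [-51.1  65.8] [-1.6 71.4]
1.4 [-45.9  64.6] [ 2.9 70.3]
60 [] []
70 [0] [22]
80 [0] [26]
90 [12] [26]
100 [22] [30]
110 [26] [34]
120 [30] [37]
130 [33] [41]
```

The lever arm's slope in the image (0.367) corresponds to about 1.39 rad, so it is at the stop. The line exposure is unchanged and the button is back up. Handing in.

```bash
python3 -c "
from rig import env
print(env.finish_job())"
```

```text
the job is handed in; nothing more can be done
None
```

I slid the fence to the line, swung the clamp lever to its hard stop, then pressed the chrome button fully down and let it go. I handed the job in at about 16.4 s of the 56 s allowed. No verdict was reported.

- **Fence:** its face is on the line's middle to within about 0.5 mm. The close measurements disagreed slightly, from about 0.5 mm short to 0.4 mm past. The amount of line showing looked unchanged after the button press.
- **Lever:** it blocked under 19 N at about 1.40 rad. The slope of its arm in a later picture gave about 1.39 rad. In that picture, the hub appeared roughly 10–15 pixels from where I had calculated it. I put that down to calibration and my reading of the picture near its edge, and relied on the slope and the force.
- **Button:** it moved about 6 mm on its spring. It then stopped hard at 33 N and came back up on release.
- **End state:** the gripper was clear, with about 0 N of contact force. I never moved near the comb, reed plate, scraper or cover plate, and the comb and scraper looked undisturbed in the last picture. I didn't check the reed plate or cover plate separately.

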